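Load the reagent bottle caddy

ROBOT

A 6-joint arm with a two-finger parallel gripper is mounted at the origin on a cart in front of the work surface, level with it; the furniture and walls round the work are solid. World frame = base frame: x ahead of the robot, y to its left, z up, the work surface at z = 0. Lengths are in m, angles in rad, forces in N, time in s.
With the tool pointing down it reaches from about 0.35 to 0.875 m from the base axis. Payload 15.5 kg.
Tool frame: the origin (TCP) lies at the very end of the fingers, on their centre line; the grasp point (between the pads) lies 19 mm behind it; z points along the fingers, y is the line along which they close (so a half turn about z gives the same grasp; the last joint's range is limited). The gripper opens to 85 mm and grips with 20 to 120 N. Pads are 22 mm wide; open, the fingers measure 114 mm over their backs; the gripper's body (76 mm by 85 mm) begins 54 mm behind the grasp point. The pads swing forward as they close: fully open they stand 13 mm farther back than shut.
Start: joints at [1.155, 0.494, 1.345, -0, 1.302, -0.096], TCP at [0.196, 0.593, 0.231] pointing down, gripper open.
Joint ranges: [-2.91, 2.91], [-0.82, 2.16], [0.22, 2.67], [-1.22, 4.37], [0.12, 2.79], [-3.08, 3.08]. Speed limits (rad/s): [1.89, 1.89, 2.57, 3.01, 3.01, 3.01].

INTERFACE

Orientations are given as a rotation vector (axis times angle).
In Python, from cell import ctrl, camrig gives the robot as it stands (ctrl), with the cameras (camrig).
- The arm moves only by the tool move_tool, called as name(argument=value, ...), one argument or row to a line, values as JSON. Schema: {"type":"object","properties":{"rows":{"type":"string"},"jaw":{"type":"number"},"grip_force":{"type":"number"},"only":{"type":"string"},"quiet":{"type":"boolean"},"lines":{"type":"string"}},"required":["rows"],"additionalProperties":false}. rows is a string of 1 to 10 rows, parted by semicolons, with the numbers parted by commas; each row has 6 numbers: dx, dy, dz in shares of the most that a row can go, 1 being 62.5 mm, then a rotation vector rx, ry, rz in a scale on which 1.0 is pi rad; each row shifts and turns the commanded pose from where the row before left it, along the tool's axes as they then stand; what a row does not reach is not made up. A row lasts 1/8 s, in which the tool goes at most 0.0625 m and 0.188 rad, less where a joint would pass 70% of its speed; a pose out of reach is approached as far as the arm can. jaw is the finger opening in m, set as the call begins (left out keeps the last). The fingers move at their own pace and stop on an object; grip_force is the grip in N (left out, the last holds). Time passes only in rows, so rows that do not move let the fingers close. The tool returns the time, the measured TCP pose, the force, the opening and the grip force at its end. only (a regular expression) keeps the lines of the reply that match it, lines (a string "A,B") keeps lines A to B, and quiet returns only ok. Input that does not fit is refused with a message, and nothing moves.
- ctrl.state(): the state, without advancing time (a new reading comes with each control period).
- camrig.get_image(name): name is "side" or "top"; returns a dict with "pixels" (384x512x3 uint8, red, green, blue), "fx", "fy", "cx", "cy" (pixels), "R" (3x3) and "t" (3): a world point X has camera coordinates R X + t. Camera axes: x right, y down, z forward; pixel columns grow to the right and rows downward; lengths in m; the calibration is good to about 2 mm. A picture is of the moment at which its call begins. There is no depth.
- ctrl.sign_off(): hands the job in; it is judged then, once.
The state is a dict: "time_s": time; "q": joint angles; "joint_velocities": joint speeds; "effort": joint torques, N m; "tool_pos": TCP position; "tcp_rot": TCP orientation; "contact_force": force on the tool from outside, world axes, zero at the start; "ft_torque": the same for the moment, N m; "opening": finger opening in m; "grasp_force": force on a finger pad.
Only numpy, scipy, OpenCV 4.12 (cv2) and the standard library are available. Lean on these libraries where they do the work, as an engineer would, in place of code of your own. Each camera call takes 0.05 s, during which the arm holds its last target. There are 200 camera calls.

TASK

Gather the four loose screw-cap bottles that stand in front of the low black slide box into the grey caddy, one to a compartment, upright and set down without dropping them: the two wide dark-blue-capped bottles go in the two wide compartments (either way round), the brown bottle in the narrow compartment at the handle end, and the small slim light-blue-capped bottle in the other narrow compartment. Leave the open bottle and the open vial, which have no caps, standing where they are.

Things in the scene. Friction and masses are not known exactly. Their poses are not given: they have to be found in the camera images.
- caddy: grey open box, fixed, 159 (x) by 143 mm (y), walls 5 thick, 40 high, floor 4 mm. Origin: underside, middle of its far end; x points away from its black handle, z up; turned up to 16 deg. Box spans x -159 to 0, handle to x -190 at height 32. Wide compartments 72x72, centres y -30.5, x -118 and -41; narrow 72 (x) by 56, y +38.5, x -118 (handle end) and -41. Most finger room: along a diagonal
- wide_bottle_1: wide clear glass bottle with a broad dark-blue screw cap; body 50 mm across, 98 mm tall; cap 45 mm across, from z = 78 to 98 mm; about 0.16 kg. One of two alike, which may change places. Loose, upright; origin at the centre of the underside, z up, round. Grip it from above by the cap
- wide_bottle_2: wide clear glass bottle with a broad dark-blue screw cap; body 50 mm across, 98 mm tall; cap 45 mm across, from z = 78 to 98 mm; about 0.16 kg. One of two alike, which may change places. Loose, upright; origin at the centre of the underside, z up, round. Grip it from above by the cap
- brown_bottle: the brown glass bottle, the tallest of the four: body 39 mm in diameter, 105 mm tall, narrowing at the shoulder to a ribbed light-tan screw cap 27 mm in diameter from z = 84 to 105 mm; about 0.12 kg. Loose, upright; origin at the centre of the underside, z up. Grip it from above by the cap
- small_bottle: the small slim bottle, the shortest of the four: clear body 32 mm in diameter, 82 mm tall, with a light-blue screw cap 37 mm in diameter from z = 66 to 82 mm; about 0.05 kg. Loose, upright; origin at the centre of the underside, z up. Grip it from above by the cap
- open_bottle: stays: an empty clear glass bottle without a cap, 48 mm in diameter, 88 mm tall, open neck 37 mm wide. Loose, light (0.12 kg); origin at the centre of the underside
- open_vial: stays: an empty slim clear glass vial without a cap, 33 mm in diameter, 72 mm tall. Loose, light (0.06 kg); origin at the centre of the underside
- slide_box_black: low black box holding white slides or combs, fixed to the bench, 85 mm (its x) by 34 mm, 50 mm tall; the six vessels stand before it on the robot's side in two rows, 6 to 22 cm from its centre and at least 7.5 cm from one another. Origin: centre of the underside; its y axis points about to the robot. Mind the tall incubator at the left (x over 0.5, y over 0.17 m): draw in before swinging past it

How it is judged:
By the outcome, as a careful person would: the job done as asked, in the order asked, and still so for the second after the job is handed in, with the robot touching nothing.
It also fails if it takes over 102 s, if anything falls off the work surface, if the arm or the gripper's body presses on something with over 40 N, if the wrist force passes 120 N, or if a joint passes its speed limit or range.

## Working session

There is one attempt and no reset: what is moved stays moved. The work goes in short steps, Python scripts to look and compute and a tool call to move; the robot and the scene stay as the last step left them, time stands still between calls to the robot, and variables do not carry over. Pictures are saved under pics/ and viewed, at most 14 in all, crops included, and the job is handed in when it is done.

```bash
ls; mkdir -p pics; python3 - <<'E'
from cell import ctrl, camrig
import cv2
for n in("top","side"):
    d=camrig.get_image(n); cv2.imwrite(f"pics/{n}0.png",d["pixels"][:,:,::-1])
    print(n,d["fx"],d["fy"],d["cx"],d["cy"],d["R"],d["t"])
s=ctrl.state();print(s["time_s"],s["tool_pos"],s["tcp_rot"],s["opening"])
E
```

```text
cell.py
pics
top 499.24196834331184 499.24196834331184 248.71327596138403 192.2769805757822 [[-0.01450068 -0.9998871  -0.00393881]
 [-0.99655989  0.01477367 -0.08154835]
 [ 0.08159734  0.00274275 -0.9966616 ]] [-0.19030891  0.50849253  1.23966819]
side 489.4398850534168 489.4398850534168 253.28237493124502 188.26421739462134 [[ 0.92143129 -0.38800361  0.02043463]
 [-0.24792271 -0.62763345 -0.73797736]
 [ 0.29916334  0.67492922 -0.67451601]] [-0.54532265  0.05093796  0.976082  ]
0.1 [0.1963324  0.5930131  0.23076027] [-5.00130303e-01 -3.10122978e+00  1.69049423e-03] 0.08519819416945727
```

View pics/top0.png

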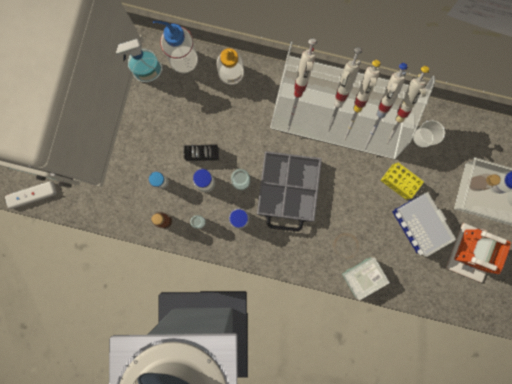

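View pics/side0.png

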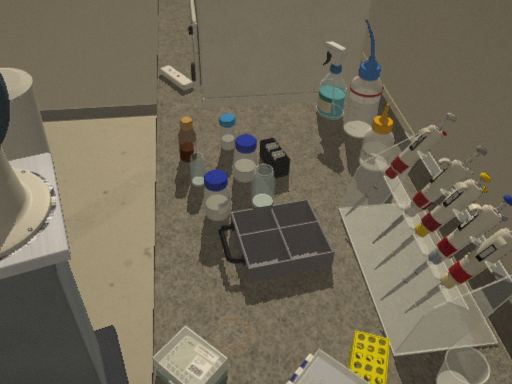

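The top view shows the dark-blue caps at (203,179) and (239,218), light-blue at (157,180) and brown at (161,220). The open vessels are at (240,179) and (197,222). The caddy spans columns 258–320, rows 153–222, with its handle at (285,225) on the robot's side. The side view shows the same layout.

```bash
cat > vis.py <<'E'
import numpy as np, cv2
from cell import ctrl, camrig
def ray(d,u,v,z):
    R=np.array(d["R"]);t=np.array(d["t"]);c=-R.T@t
    r=R.T@np.array([(u-d["cx"])/d["fx"],(v-d["cy"])/d["fy"],1]);return c+r*(z-c[2])/r[2]
HSV={"dark":((112,140,60),(130,255,255)),"light":((98,120,80),(111,255,255)),"tan":((8,90,110),(22,255,255))}
def blobs(d,k,roi,amin=25):
    x0,y0,x1,y1=roi
    m=cv2.inRange(cv2.cvtColor(d["pixels"],cv2.COLOR_RGB2HSV),*HSV[k]);n=np.zeros_like(m);n[y0:y1,x0:x1]=m[y0:y1,x0:x1]
    _,_,s,c=cv2.connectedComponentsWithStats(n)
    return [(c[i],s[i]) for i in range(1,len(s)) if s[i][4]>=amin]
E
python3 - <<'E'
from vis import *
np.set_printoptions(precision=4,suppress=True)
t=camrig.get_image("top");s=camrig.get_image("side")
for k,z in(("dark",.09),("light",.075),("tan",.095)):
    for n,d,roi in(("top",t,(130,150,260,240)),("side",s,(160,100,290,230))):
        for c,st in blobs(d,k,roi): print(k,n,c,st,ray(d,*c,z)[:2])
im=t["pixels"][:,:,::-1]
cv2.imwrite("pics/c.png",cv2.resize(im[140:240,140:330],None,fx=4,fy=4,interpolation=cv2.INTER_CUBIC))
E
```

```text
dark top [201.9821 177.8304] [194 170  17  17 224] [ 0.5363 -0.0867]
dark top [238.3907 217.9349] [231 210  16  17 215] [ 0.4392 -0.1725]
dark side [245.3191 141.9149] [236 135  20  17 235] [ 0.5369 -0.0828]
dark side [215.225  179.3056] [204 170  23  20 360] [ 0.4392 -0.171 ]
light top [156.16   178.6933] [149 172  15  14 150] [0.5375 0.0257]
light side [226.9755 119.8712] [220 114  15  13 163] [0.537  0.0267]
tan top [156.2381 218.5429] [151 213  12  12 105] [0.4404 0.0217]
tan side [185.25   118.9853] [179 116  13   7  68] [0.4434 0.0353]
```

View pics/c.png

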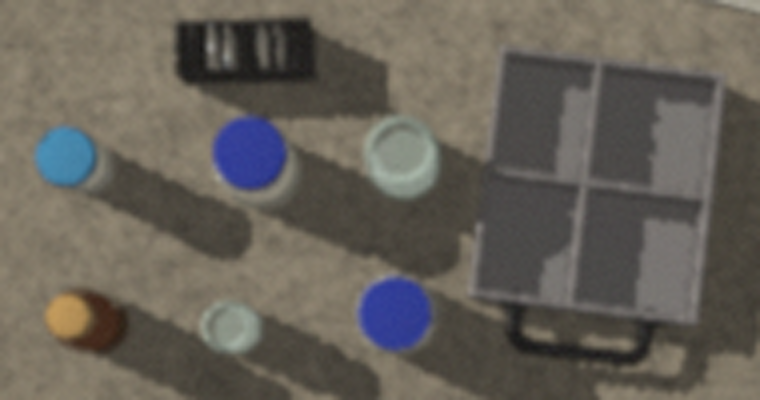

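```bash
cat > go.py <<'E'
import sys; from vis import *; from scipy.spatial.transform import Rotation as Ro
# usage: go.py x y z(TCP) [yaw_deg of tool y] -> shift in tool axes
def show(p,yaw=39):
    s=ctrl.state();R=Ro.from_rotvec(s["tcp_rot"]).as_matrix()
    y=np.radians(yaw);Y=np.array([np.cos(y),np.sin(y),0]);Z=np.array([0,0,-1.]);G=np.c_[np.cross(Y,Z),Y,Z]
    print("shift",(R.T@(np.array(p)-s["tool_pos"])).round(4),"rot",Ro.from_matrix(R.T@G).as_rotvec().round(4),"pos",np.round(s["tool_pos"],4),"if turned",(G.T@(np.array(p)-s["tool_pos"])).round(4),"q1,q6",np.round([s["q"][0],s["q"][5]],2))
if __name__=="__main__": show([float(a) for a in sys.argv[1:4]],*map(float,sys.argv[4:5]))
E
python3 - <<'E'
from vis import *
np.set_printoptions(precision=4,suppress=True)
d=camrig.get_image("top")
P=np.array([ray(d,139.625+x/4,139.625+y/4,.04)[:2] for x,y in((503,48),(722,72),(695,322),(472,297))])
M=np.array([[0,.0715],[0,-.0715],[-.159,-.0715],[-.159,.0715]])
a,b=M-M.mean(0),P-P.mean(0); th=np.arctan2((a[:,0]*b[:,1]-a[:,1]*b[:,0]).sum(),(a*b).sum())
R=np.array([[np.cos(th),-np.sin(th)],[np.sin(th),np.cos(th)]]);o=P.mean(0)-R@M.mean(0)
print(np.degrees(th),o,P-(M@R.T+o))
for n,c in dict(wH=(-.118,-.0305),wF=(-.041,-.0305),brown=(-.118,.0385),small=(-.041,.0385)).items(): print(n,R@c+o)
for n,u,v,z in(("w1",202,177.8,.098),("w2",238.4,217.9,.098),("small",156.1,178.5,.082),("brown",156.7,218.6,.105),("ob",240.0,178,.088),("vial",197,221,.072)): print(n,ray(d,u,v,z))
E
python3 go.py 0.439 -0.172 0.19 39
```

```text
-7.542042284294065 [ 0.5979 -0.3089] [[-0.0019 -0.0029]
 [-0.0003  0.0024]
 [ 0.0017  0.0023]
 [ 0.0004 -0.0019]]
wH [ 0.4769 -0.3237]
wF [ 0.5532 -0.3338]
brown [ 0.486  -0.2553]
small [ 0.5623 -0.2654]
w1 [ 0.5354 -0.0875  0.098 ]
w2 [ 0.439  -0.1728  0.098 ]
small [0.5372 0.0245 0.082 ]
brown [0.44   0.0187 0.105 ]
ob [ 0.5347 -0.1776  0.088 ]
vial [ 0.4338 -0.0723  0.072 ]
shift [-0.4709 -0.6501  0.0414] rot [-6.000e-04  1.000e-04  5.703e-01] pos [0.1964 0.5932 0.231 ] if turned [-0.7473 -0.293   0.041 ] q1,q6 [ 1.16 -0.1 ]
```

The manual's scale: shifts go in shares of 62.5 mm and turns go in shares of pi rad. Converting my numbers, -0.05 m is -0.8, -0.02 m is -0.32, 0.143 rad / 3.1416 = 0.0455.

move_tool(
  rows="0,0,0,0,0,0.0455;0,0,0,0,0,0.0455;0,0,0,0,0,0.0455;0,0,0,0,0,0.0452;-0.8,-0.32,0,0,0,0;-0.8,-0.32,0,0,0,0;-0.8,-0.32,0,0,0,0;-0.8,-0.32,0,0,0,0;-0.8,-0.32,0,0,0,0;-0.8,-0.32,0,0,0,0",
  jaw=0.068,
)

```text
time_s: 1.5
tool_pos: [0.292, 0.2831, 0.2314]
tcp_rot: [1.353, 2.835, 0.001]
contact_force: [2.1, -0.3, -0.0]
opening: 0.0677
grasp_force: 0.0
```

```bash
python3 go.py 0.439 -0.172 0.19 39
```

```text
shift [-0.4462 -0.1721  0.0414] rot [ 0.0005  0.0001 -0.0003] pos [0.292  0.2831 0.2314] if turned [-0.4461 -0.1722  0.0414] q1,q6 [ 0.62 -0.06]
```

Converted, -0.05 m is -0.8, -0.02 m is -0.32.

move_tool(
  rows="-0.8,-0.32,0,0,0,0;-0.8,-0.32,0,0,0,0;-0.8,-0.32,0,0,0,0;-0.8,-0.32,0,0,0,0;-0.8,-0.32,0,0,0,0;-0.8,-0.32,0,0,0,0",
  jaw=0.068,
  grip_force=40,
)

```text
time_s: 2.25
tool_pos: [0.3875, -0.026, 0.2315]
tcp_rot: [1.354, 2.834, 0.0]
contact_force: [0.4, 0.0, -0.3]
opening: 0.0682
grasp_force: 0.0
```

```bash
python3 go.py 0.439 -0.172 0.19 39
```

```text
shift [-0.1459 -0.0517  0.0415] rot [ 0.0005  0.0005 -0.001 ] pos [ 0.3875 -0.026   0.2315] if turned [-0.1459 -0.0518  0.0415] q1,q6 [-0.22 -0.9 ]
```

move_tool(
  rows="-0.8,-0.288,0.16,0,0,0;-0.8,-0.288,0.16,0,0,0;-0.736,-0.256,0.32,0,0,0;0,0,0,0,0,0;0,0,0,0,0,0",
)

```text
time_s: 2.88
tool_pos: [0.4382, -0.1701, 0.1912]
tcp_rot: [-1.354, -2.834, -0.0]
contact_force: [0.2, 0.4, -0.2]
opening: 0.068
grasp_force: 0.0
```

```bash
python3 go.py 0.439 -0.172 0.073 39; python3 - <<'E'
from vis import *
d=camrig.get_image("side");cv2.imwrite("pics/s1.png",cv2.resize(d["pixels"][60:320,120:400,::-1],None,fx=2,fy=2))
E
```

```text
shift [-0.0021 -0.0005  0.1182] rot [-0.0002 -0.0008 -0.0013] pos [ 0.4382 -0.1701  0.1912] if turned [-0.002  -0.0005  0.1182] q1,q6 [-0.5  -1.18]
```

View pics/s1.png

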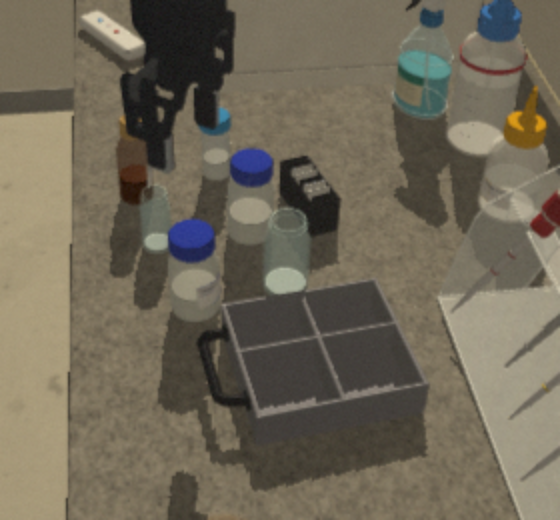

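The gripper is above the near dark cap (crop 192,240), with its fingertips near crop (160,155) and (207,115). I'll check its projection before going down.

```bash
python3 - <<'E'
from vis import *
d=camrig.get_image("side")
for X in([.4382,-.1701,.1912],[.4382,-.1701,.21],[.439,-.172,.098],[.4382+.0265,-.1701+.0214,.197],[.4382-.0265,-.1701-.0214,.197]):
    c=np.array(d["R"])@X+d["t"];u=np.array([c[0]/c[2]*d["fx"]+d["cx"],c[1]/c[2]*d["fy"]+d["cy"]]);print(u,(u-[120,60])*2)
E
```

```text
[212.66876116 136.08771963] [185.33752232 152.17543925]
[212.28439502 127.327954  ] [184.56879005 134.65590801]
[215.15494053 176.48404013] [190.30988106 232.96808026]
[222.52841961 123.703418  ] [205.05683922 127.40683601]
[202.04110442 143.64115308] [164.08220884 167.28230617]
```

Converted, 0.05 m is 0.8, 0.045 m is 0.72.

move_tool(
  rows="-0.032,-0.008,0.8,0,0,0;0,0,0.72,0,0,0;0,0,0.368,0,0,0;0,0,0,0,0,0;0,0,0,0,0,0",
)

```text
time_s: 3.6
tool_pos: [0.4399, -0.1721, 0.0744]
tcp_rot: [1.352, 2.834, -0.0]
contact_force: [0.4, -0.2, -0.4]
opening: 0.0682
grasp_force: 0.0
```

move_tool(
  rows="0,0,0,0,0,0;0,0,0,0,0,0;0,0,0,0,0,0;0,0,0,0,0,0;0,0,0,0,0,0",
  jaw=0.03,
  grip_force=40,
)

```text
time_s: 4.22
tool_pos: [0.4403, -0.1727, 0.0745]
tcp_rot: [1.352, 2.833, -0.0]
contact_force: [-0.6, 0.1, 11.9]
opening: 0.0437
grasp_force: 38.8
```

Converted, -0.05 m is -0.8, -0.04 m is -0.64.

move_tool(
  rows="0,0,-0.48,0,0,0;0,0,-0.8,0,0,0;0,0,-0.64,0,0,0;0,0,0,0,0,0",
)

```text
time_s: 4.72
tool_pos: [0.4408, -0.173, 0.1964]
tcp_rot: [1.351, 2.83, -0.001]
contact_force: [-0.8, 0.5, -1.2]
opening: 0.0436
grasp_force: 41.8
```

```bash
python3 go.py 0.477 -0.324 0.19 39
```

```text
shift [-0.1402 -0.0668  0.007 ] rot [ 0.0023  0.0057 -0.0007] pos [ 0.4408 -0.173   0.1964] if turned [-0.1402 -0.0669  0.0064] q1,q6 [-0.5  -1.18]
```

Converted, -0.05 m is -0.8, -0.045 m is -0.72.

move_tool(
  rows="-0.72,-0.352,0,0,0,0;-0.8,-0.352,0,0,0,0;-0.72,-0.368,0,0,0,0;0,0,0,0,0,0;0,0,0.64,0,0,0;0,0,0.64,0,0,0;0,0,0.24,0,0,0;0,0,0,0,0,0;0,0,0,0,0,0",
)

```text
time_s: 5.85
tool_pos: [0.4759, -0.3236, 0.0995]
tcp_rot: [1.352, 2.834, -0.001]
contact_force: [-0.2, -0.9, -0.9]
opening: 0.0436
grasp_force: 41.8
```

```bash
python3 go.py 0.477 -0.324 0.0785 39;  python3 - <<'E'
from vis import *
d=camrig.get_image("side");cv2.imwrite("pics/s2.png",cv2.resize(d["pixels"][60:320,120:400,::-1],None,fx=2,fy=2))
E
```

```text
shift [-0.001   0.0005  0.021 ] rot [ 0.0003  0.0018 -0.0005] pos [ 0.4759 -0.3236  0.0995] if turned [-0.001   0.0006  0.021 ] q1,q6 [-0.7  -1.38]
```

View pics/s2.png

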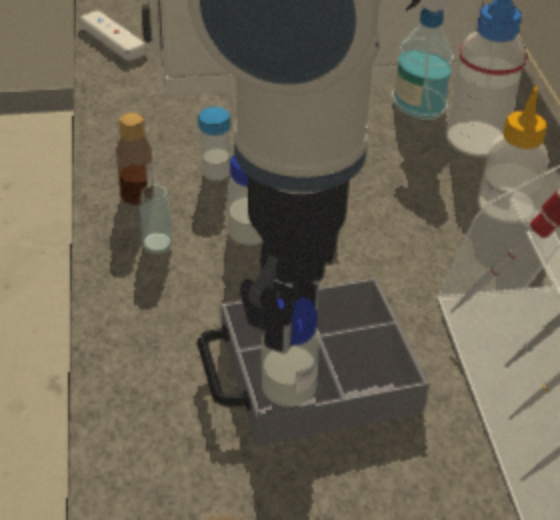

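The bottle hangs in the handle-end wide compartment, with its base near crop (289,385), clear of the walls. Next I lower it.

Converted, 0.012 m is 0.192, 0.004 m is 0.064.

move_tool(
  rows="0,0,0.192,0,0,0;0,0,0.064,0,0,0;0,0,0.032,0,0,0;0,0,0.032,0,0,0;0,0,0,0,0,0;0,0,0,0,0,0",
)

```text
time_s: 6.65
tool_pos: [0.4755, -0.3234, 0.0786]
tcp_rot: [1.353, 2.834, -0.0]
contact_force: [-0.9, 0.1, 6.1]
opening: 0.0435
grasp_force: 42.2
```

Converted, -0.05 m is -0.8, -0.04 m is -0.64.

move_tool(
  rows="0,0,0,0,0,0;0,0,0,0,0,0;0,0,0,0,0,0;0,0,0,0,0,0;0,0,-0.48,0,0,0;0,0,-0.8,0,0,0;0,0,-0.64,0,0,0;0,0,0,0,0,0",
  jaw=0.064,
)

```text
time_s: 7.65
tool_pos: [0.4766, -0.3242, 0.2013]
tcp_rot: [1.351, 2.83, -0.002]
contact_force: [0.5, 0.6, -0.7]
opening: 0.0643
grasp_force: 0.0
```

```bash
python3 go.py 0.536 -0.086 0.19 39
```

```text
shift [0.1479 0.196  0.0107] rot [ 0.0011  0.0055 -0.0007] pos [ 0.4766 -0.3242  0.2013] if turned [0.1477 0.1961 0.0113] q1,q6 [-0.7  -1.38]
```

Converted, 0.04 m is 0.64, 0.036 m is 0.576.

move_tool(
  rows="0.48,0.64,0,0,0,0;0.48,0.64,0,0,0,0;0.48,0.64,0,0,0,0;0.48,0.64,0,0,0,0;0.448,0.576,0.16,0,0,0;0,0,0,0,0,0;0,0,0,0,0,0",
  jaw=0.068,
)

```text
time_s: 8.52
tool_pos: [0.5344, -0.085, 0.1877]
tcp_rot: [-1.352, -2.835, 0.001]
contact_force: [0.5, -0.4, 0.0]
opening: 0.0681
grasp_force: 0.0
```

```bash
python3 go.py 0.536 -0.086 0.0745 39; python3 - <<'E'
from vis import *
d=camrig.get_image("top")
for c,s in blobs(d,"dark",(130,120,340,240)):print(c,s,ray(d,*c,.1))
E
```

```text
shift [-0.0019  0.0007  0.1132] rot [-0.0008 -0.0007 -0.0001] pos [ 0.5344 -0.085   0.1877] if turned [-0.0018  0.0006  0.1132] q1,q6 [-0.27 -0.95]
[302.18666667 201.96444444] [294 194  17  17 225] [ 0.47433135 -0.3237726   0.1       ]
```

Converted, 0.05 m is 0.8, 0.043 m is 0.688.

move_tool(
  rows="-0.016,0,0.8,0,0,0;0,0,0.688,0,0,0;0,0,0.32,0,0,0;0,0,0,0,0,0;0,0,0,0,0,0",
)

```text
time_s: 9.2
tool_pos: [0.5357, -0.0864, 0.0761]
tcp_rot: [1.354, 2.833, 0.0]
contact_force: [-0.8, -0.2, 0.3]
opening: 0.0681
grasp_force: 0.0
```

move_tool(
  rows="0,0,0,0,0,0;0,0,0,0,0,0;0,0,0,0,0,0;0,0,0,0,0,0;0,0,0,0,0,0",
  jaw=0.03,
  grip_force=40,
)

```text
time_s: 9.82
tool_pos: [0.536, -0.0859, 0.0765]
tcp_rot: [1.352, 2.833, 0.0]
contact_force: [-1.0, -0.3, 9.5]
opening: 0.0436
grasp_force: 39.4
```

Converted, -0.05 m is -0.8, -0.03 m is -0.48.

move_tool(
  rows="0,0,-0.48,0,0,0;0,0,-0.8,0,0,0;0,0,-0.8,0,0,0;0,0,0,0,0,0",
)

```text
time_s: 10.32
tool_pos: [0.5372, -0.0861, 0.2093]
tcp_rot: [1.35, 2.829, 0.002]
contact_force: [0.0, -0.1, -1.9]
opening: 0.0438
grasp_force: 41.9
```

```bash
python3 go.py 0.5535 -0.334 0.195 39
```

```text
shift [-0.2029 -0.1433  0.015 ] rot [ 0.0043  0.0061 -0.0005] pos [ 0.5372 -0.0861  0.2093] if turned [-0.2029 -0.1433  0.0143] q1,q6 [-0.27 -0.95]
```

Converted, 0.05 m is 0.8, 0.045 m is 0.72.

move_tool(
  rows="-0.64,-0.448,0,0,0,0;-0.64,-0.448,0,0,0,0;-0.656,-0.48,0,0,0,0;-0.656,-0.464,0,0,0,0;-0.656,-0.448,0,0,0,0;0,0,0,0,0,0;0,0,0.8,0,0,0;0,0,0.72,0,0,0;0,0,0.16,0,0,0;0,0,0,0,0,0",
)

```text
time_s: 11.58
tool_pos: [0.5518, -0.3331, 0.1005]
tcp_rot: [-1.353, -2.835, -0.0]
contact_force: [0.1, -0.7, -0.9]
opening: 0.0434
grasp_force: 41.7
```

```bash
python3 go.py 0.5535 -0.334 0.0805 39
```

```text
shift [-0.0018  0.0007  0.02  ] rot [-0.0001 -0.0006 -0.0003] pos [ 0.5518 -0.3331  0.1005] if turned [-0.0018  0.0007  0.02  ] q1,q6 [-0.64 -1.32]
```

Converted, 0.011 m is 0.176, 0.004 m is 0.064.

move_tool(
  rows="-0.032,0,0.176,0,0,0;0,0,0.064,0,0,0;0,0,0.032,0,0,0;0,0,0.032,0,0,0;0,0,0.016,0,0,0;0,0,0,0,0,0;0,0,0,0,0,0",
)

```text
time_s: 12.45
tool_pos: [0.5531, -0.3351, 0.0806]
tcp_rot: [1.353, 2.835, -0.0]
contact_force: [-1.2, 0.1, 4.2]
opening: 0.043
grasp_force: 42.2
```

Converted, -0.05 m is -0.8, -0.04 m is -0.64.

move_tool(
  rows="0,0,0,0,0,0;0,0,0,0,0,0;0,0,0,0,0,0;0,0,0,0,0,0;0,0,-0.48,0,0,0;0,0,-0.8,0,0,0;0,0,-0.64,0,0,0;0,0,0,0,0,0",
  jaw=0.064,
)

```text
time_s: 13.45
tool_pos: [0.5544, -0.3359, 0.2037]
tcp_rot: [1.351, 2.83, -0.002]
contact_force: [0.2, 0.3, -1.1]
opening: 0.0641
grasp_force: 0.0
```

```bash
python3 go.py 0.44 0.02 0.2 39; python3 - <<'E'
from vis import *
d=camrig.get_image("side");t=camrig.get_image("top")
a=cv2.resize(d["pixels"][100:300,150:350,::-1],(400,400));b=cv2.resize(t["pixels"][140:240,140:340,::-1],(400,200))
cv2.imwrite("pics/s3.png",np.vstack([a,b]))
c=cv2.resize(d["pixels"][105:175,165:245,::-1],(640,560),interpolation=cv2.INTER_CUBIC);cv2.imwrite("pics/s4.png",c)
E
```

```text
shift [0.3487 0.1349 0.0019] rot [ 0.0015  0.0056 -0.0006] pos [ 0.5544 -0.3359  0.2037] if turned [0.3486 0.1351 0.0037] q1,q6 [-0.64 -1.32]
```

View pics/s3.png

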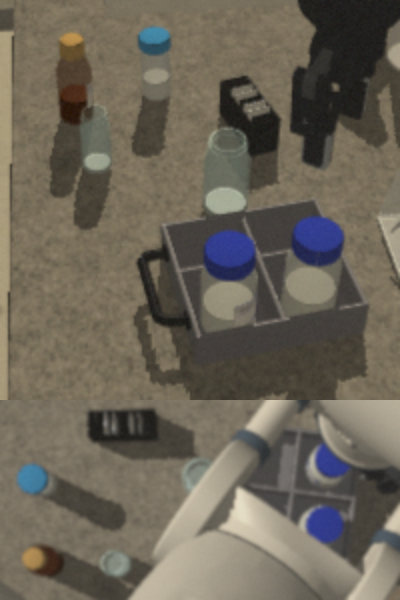

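View pics/s4.png

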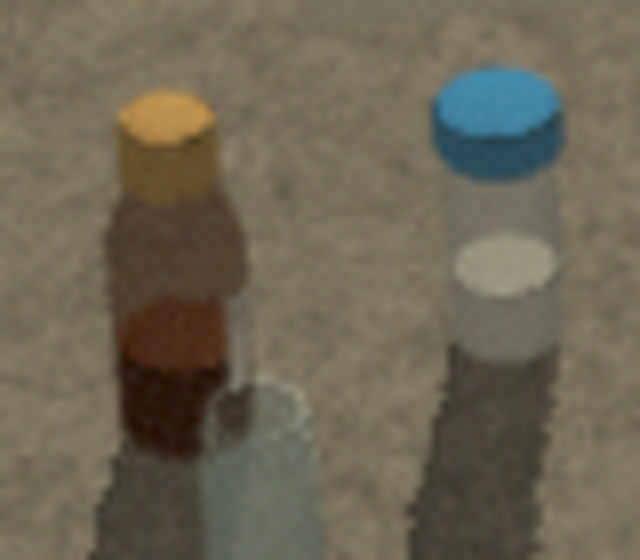

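Both wide bottles stand upright in the wide compartments. In the side crop the tan cap top is at (167,118), which is pixel (185.4,119.3). The light-blue cap top is at (500,102), which is pixel (227.0,117.3).

Converted, 0.044 m is 0.704, 0.041 m is 0.656.

```bash
python3 - <<'E'
from vis import *
d=camrig.get_image("side");print(ray(d,185.4,119.3,.105),ray(d,227.0,117.3,.082))
E
```

```text
[0.43974276 0.01975382 0.105     ] [0.53711155 0.02654459 0.082     ]
```

move_tool(
  rows="0.704,0.272,0,0,0,0;0.704,0.272,0,0,0,0;0.704,0.272,0,0,0,0;0.704,0.272,0,0,0,0;0.704,0.272,0,0,0,0;0.704,0.272,0,0,0,0;0.704,0.272,0,0,0,0;0.656,0.256,0,0,0,0;0,0,0,0,0,0;0,0,0,0,0,0",
  jaw=0.05,
)

```text
time_s: 14.85
tool_pos: [0.4384, 0.0211, 0.1997]
tcp_rot: [-1.352, -2.835, 0.001]
contact_force: [0.0, -0.2, 0.7]
opening: 0.0502
grasp_force: 0.0
```

```bash
python3 go.py 0.44 0.02 0.083 39
```

```text
shift [-0.002   0.0007  0.1167] rot [-0.0009 -0.0007 -0.0001] pos [0.4384 0.0211 0.1997] if turned [-0.0019  0.0006  0.1167] q1,q6 [-0.09 -0.77]
```

Both views agree: brown is at (0.440, 0.0195) and small at (0.537, 0.0258).

Converted, 0.05 m is 0.8, 0.043 m is 0.688.

move_tool(
  rows="-0.016,0,0.8,0,0,0;0,0,0.688,0,0,0;0,0,0.368,0,0,0;0,0,0,0,0,0;0,0,0,0,0,0",
)

```text
time_s: 15.48
tool_pos: [0.4397, 0.0199, 0.0848]
tcp_rot: [1.354, 2.834, 0.0]
contact_force: [0.0, -0.4, 1.1]
opening: 0.0498
grasp_force: 0.0
```

move_tool(
  rows="0,0,0,0,0,0;0,0,0,0,0,0;0,0,0,0,0,0;0,0,0,0,0,0;0,0,0,0,0,0",
  jaw=0.015,
  grip_force=40,
)

```text
time_s: 16.1
tool_pos: [0.4398, 0.0204, 0.0853]
tcp_rot: [1.352, 2.833, 0.001]
contact_force: [0.0, -0.7, 8.8]
opening: 0.0253
grasp_force: 38.7
```

Converted, -0.05 m is -0.8, -0.03 m is -0.48.

move_tool(
  rows="0,0,-0.48,0,0,0;0,0,-0.8,0,0,0;0,0,-0.8,0,0,0;0,0,0,0,0,0",
)

```text
time_s: 16.6
tool_pos: [0.441, 0.0204, 0.218]
tcp_rot: [1.35, 2.829, 0.004]
contact_force: [0.4, -0.2, -2.6]
opening: 0.0257
grasp_force: 40.3
```

```bash
python3 go.py 0.486 -0.255 0.21 39
```

```text
shift [-0.2423 -0.1383  0.0085] rot [ 0.0053  0.0052 -0.0005] pos [0.441  0.0204 0.218 ] if turned [-0.2423 -0.1383  0.008 ] q1,q6 [-0.09 -0.77]
```

Converted, 0.05 m is 0.8, -0.041 m is -0.656.

move_tool(
  rows="-0.656,-0.368,0,0,0,0;-0.64,-0.368,0,0,0,0;-0.64,-0.368,0,0,0,0;-0.64,-0.368,0,0,0,0;-0.656,-0.368,0,0,0,0;-0.656,-0.368,0,0,0,0;0,0,0,0,0,0;0,0,0.8,0,0,0;0,0,0.8,0,0,0;0,0,0.16,0,0,0",
)

```text
time_s: 17.85
tool_pos: [0.4827, -0.2535, 0.1017]
tcp_rot: [-1.35, -2.83, -0.001]
contact_force: [-0.6, -0.3, -0.8]
opening: 0.0255
grasp_force: 40.2
```

```bash
python3 go.py 0.486 -0.255 0.0893 39; python3 - <<'E'
from vis import *
d=camrig.get_image("side");cv2.imwrite("pics/s5.png",cv2.resize(d["pixels"][100:300,150:350,::-1],(500,500)))
E
```

```text
shift [-0.0033  0.0016  0.0124] rot [-0.0016 -0.0056 -0.0003] pos [ 0.4827 -0.2535  0.1017] if turned [-0.0033  0.0016  0.0124] q1,q6 [-0.59 -1.27]
```

View pics/s5.png

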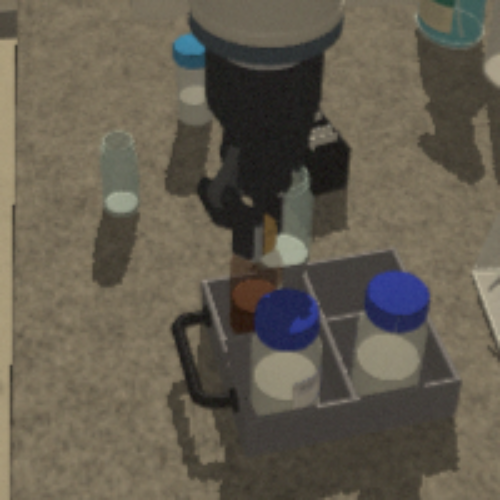

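The brown bottle is upright in the handle-end narrow compartment (crop 255,300), clear of the walls. I'll settle it and lower it.

move_tool(
  rows="0,0,0,0,0,0",
)

```text
time_s: 18.02
tool_pos: [0.4852, -0.2553, 0.1055]
tcp_rot: [1.352, 2.834, -0.0]
contact_force: [0.8, -0.6, -1.3]
opening: 0.0257
grasp_force: 40.2
```

move_tool(
  rows="-0.016,0,0.048,0,0,0;0,0,0.048,0,0,0;0,0,0.048,0,0,0;0,0,0.016,0,0,0;0,0,0,0,0,0;0,0,0,0,0,0",
)

```text
time_s: 18.77
tool_pos: [0.4853, -0.2561, 0.0943]
tcp_rot: [1.353, 2.835, -0.0]
contact_force: [-0.2, 0.4, -1.2]
opening: 0.0257
grasp_force: 40.2
```

```bash
python3 go.py 0.486 -0.255 0.0893
```

```text
shift [0.0004 0.0012 0.005 ] rot [ 0.      0.0001 -0.0007] pos [ 0.4853 -0.2561  0.0943] if turned [0.0004 0.0012 0.005 ] q1,q6 [-0.59 -1.27]
```

Converted, 0.003 m is 0.048, 0.0015 m is 0.024.

move_tool(
  rows="0,0,0.048,0,0,0;0,0,0.024,0,0,0;0,0,0.016,0,0,0;0,0,0,0,0,0;0,0,0,0,0,0",
)

```text
time_s: 19.4
tool_pos: [0.4857, -0.2563, 0.0892]
tcp_rot: [1.353, 2.834, -0.0]
contact_force: [0.3, -0.1, 8.9]
opening: 0.0257
grasp_force: 41.2
```

Contact. Now I release and go for the small bottle.

Converted, -0.05 m is -0.8, -0.03 m is -0.48.

move_tool(
  rows="0,0,0,0,0,0;0,0,0,0,0,0;0,0,0,0,0,0;0,0,0,0,0,0;0,0,-0.48,0,0,0;0,0,-0.8,0,0,0;0,0,-0.48,0,0,0;0,0,0,0,0,0",
  jaw=0.045,
)

```text
time_s: 20.4
tool_pos: [0.4863, -0.2567, 0.201]
tcp_rot: [1.352, 2.831, -0.001]
contact_force: [0.6, -0.1, -1.0]
opening: 0.0452
grasp_force: 0.0
```

```bash
python3 go.py 0.537 0.0258 0.19 39
```

```text
shift [0.1878 0.217  0.0105] rot [ 0.0012  0.0041 -0.0006] pos [ 0.4863 -0.2567  0.201 ] if turned [0.1876 0.2172 0.011 ] q1,q6 [-0.59 -1.27]
```

Converted, 0.037 m is 0.592, 0.036 m is 0.576.

move_tool(
  rows="0.496,0.576,0,0,0,0;0.496,0.576,0,0,0,0;0.496,0.576,0,0,0,0;0.496,0.576,0,0,0,0;0.496,0.576,0,0,0,0;0.512,0.592,0,0,0,0;0,0,0,0,0,0;0,0,0,0,0,0;0,0,0,0,0,0",
  jaw=0.06,
)

```text
time_s: 21.52
tool_pos: [0.5361, 0.0249, 0.1984]
tcp_rot: [-1.355, -2.834, 0.001]
contact_force: [0.2, 0.0, -0.3]
opening: 0.0598
grasp_force: 0.0
```

```bash
python3 go.py 0.537 0.0258 0.059 39
```

```text
shift [1.000e-04 1.300e-03 1.394e-01] rot [-0.0006 -0.0004 -0.0018] pos [0.5361 0.0249 0.1984] if turned [0.0002 0.0013 0.1394] q1,q6 [-0.06 -0.74]
```

Converted, 0.05 m is 0.8, 0.03 m is 0.48.

move_tool(
  rows="0,0.016,0.8,0,0,0;0,0,0.8,0,0,0;0,0,0.48,0,0,0;0,0,0.144,0,0,0;0,0,0,0,0,0;0,0,0,0,0,0",
)

```text
time_s: 22.28
tool_pos: [0.538, 0.0262, 0.061]
tcp_rot: [1.353, 2.833, 0.001]
contact_force: [0.6, -0.2, 1.3]
opening: 0.0598
grasp_force: 0.0
```

move_tool(
  rows="0,0,0,0,0,0;0,0,0,0,0,0;0,0,0,0,0,0;0,0,0,0,0,0;0,0,0,0,0,0",
  jaw=0.025,
  grip_force=30,
)

```text
time_s: 22.9
tool_pos: [0.5378, 0.0264, 0.0608]
tcp_rot: [1.352, 2.834, 0.001]
contact_force: [-1.2, -0.2, 9.4]
opening: 0.036
grasp_force: 28.9
```

Converted, -0.05 m is -0.8, -0.03 m is -0.48.

move_tool(
  rows="0,0,-0.48,0,0,0;0,0,-0.8,0,0,0;0,0,-0.8,0,0,0;0,0,0,0,0,0",
)

```text
time_s: 23.4
tool_pos: [0.5392, 0.0264, 0.1938]
tcp_rot: [1.35, 2.829, 0.004]
contact_force: [-0.9, -0.2, -1.9]
opening: 0.0362
grasp_force: 30.4
```

```bash
python3 go.py 0.562 -0.265 0.19 39
```

```text
shift [-0.2409 -0.1656  0.0041] rot [ 0.0053  0.0049 -0.0005] pos [0.5392 0.0264 0.1938] if turned [-0.2408 -0.1657  0.0038] q1,q6 [-0.06 -0.74]
```

Converted, -0.04 m is -0.64, -0.028 m is -0.448.

move_tool(
  rows="-0.64,-0.448,0,0,0,0;-0.64,-0.448,0,0,0,0;-0.64,-0.448,0,0,0,0;-0.64,-0.432,0,0,0,0;-0.64,-0.432,0,0,0,0;-0.64,-0.432,0,0,0,0;0,0,0,0,0,0;0,0,0,0,0,0;0,0,0.64,0,0,0;0,0,0,0,0,0",
)

```text
time_s: 24.65
tool_pos: [0.5582, -0.2618, 0.1476]
tcp_rot: [-1.349, -2.831, -0.001]
contact_force: [-1.1, -0.4, 0.7]
opening: 0.0355
grasp_force: 30.3
```

```bash
python3 go.py 0.562 -0.265 0.0648 39; python3 - <<'E'
from vis import *
d=camrig.get_image("side");cv2.imwrite("pics/s6.png",cv2.resize(d["pixels"][100:300,150:350,::-1],(500,500)))
E
```

```text
shift [-0.0053  0.0011  0.0828] rot [-0.0018 -0.0051  0.0005] pos [ 0.5582 -0.2618  0.1476] if turned [-0.0049  0.001   0.0828] q1,q6 [-0.54 -1.22]
```

View pics/s6.png

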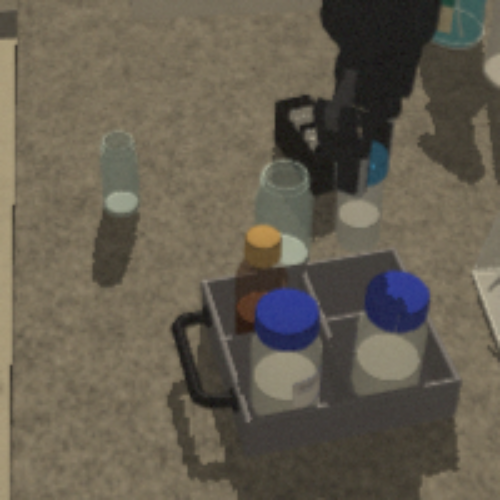

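The brown bottle stands in its compartment. The small bottle hangs upright above its own at crop (357,215), ready to lower.

Converted, 0.03 m is 0.48, 0.012 m is 0.192.

move_tool(
  rows="-0.016,0,0,0,0,0;0,0,0.48,0,0,0;0,0,0.48,0,0,0;0,0,0.192,0,0,0;0,0,0,0,0,0;0,0,0,0,0,0",
)

```text
time_s: 25.45
tool_pos: [0.5612, -0.2651, 0.0791]
tcp_rot: [1.353, 2.833, -0.0]
contact_force: [0.2, -0.0, 0.7]
opening: 0.0357
grasp_force: 30.3
```

```bash
python3 go.py 0.562 -0.265 0.0648 39
```

```text
shift [-0.0004  0.0007  0.0143] rot [ 0.0006  0.0018 -0.0006] pos [ 0.5612 -0.2651  0.0791] if turned [-0.0005  0.0007  0.0143] q1,q6 [-0.54 -1.22]
```

Converted, 0.008 m is 0.128, 0.003 m is 0.048.

move_tool(
  rows="0,0,0.128,0,0,0;0,0,0.048,0,0,0;0,0,0.032,0,0,0;0,0,0.024,0,0,0;0,0,0,0,0,0;0,0,0,0,0,0",
)

```text
time_s: 26.2
tool_pos: [0.5612, -0.2653, 0.0647]
tcp_rot: [1.352, 2.833, -0.001]
contact_force: [-2.2, 0.7, 19.1]
opening: 0.0358
grasp_force: 31.9
```

Converted, -0.05 m is -0.8, -0.03 m is -0.48.

move_tool(
  rows="0,0,0,0,0,0;0,0,0,0,0,0;0,0,0,0,0,0;0,0,0,0,0,0;0,0,-0.48,0,0,0;0,0,-0.8,0,0,0;0,0,-0.8,0,0,0;0,0,0,0,0,0;0,0,0,0,0,0",
  jaw=0.053,
)

```text
time_s: 27.32
tool_pos: [0.5602, -0.2645, 0.1929]
tcp_rot: [-1.353, -2.835, -0.0]
contact_force: [-0.5, 0.2, -0.5]
opening: 0.0529
grasp_force: 0.0
```

move_tool(
  rows="0.8,0,-0.16,0,0,0;0.8,0,-0.16,0,0,0;0.8,0,-0.16,0,0,0;0.8,0,0,0,0,0;0.8,0,0,0,0,0;0.8,0,0,0,0,0;0,0,0,0,0,0;0,0,0,0,0,0",
)

```text
time_s: 28.32
tool_pos: [0.3719, -0.0315, 0.2228]
tcp_rot: [-1.352, -2.835, 0.0]
contact_force: [0.6, 0.6, 0.1]
opening: 0.0531
grasp_force: 0.0
```

```bash
python3 - <<'E'
from vis import *
d=camrig.get_image("side");t=camrig.get_image("top")
a=cv2.resize(d["pixels"][100:300,150:350,::-1],(400,400));b=cv2.resize(t["pixels"][140:240,140:340,::-1],(400,200))
cv2.imwrite("pics/s7.png",np.vstack([a,b]))
E
```

```text
(no output)
```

View pics/s7.png

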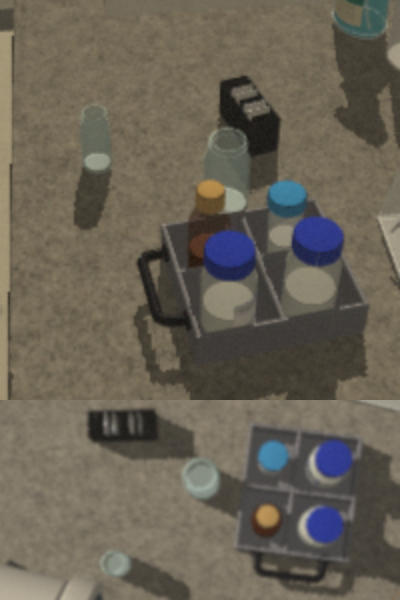

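All four bottles are upright in their compartments. The open bottle and the vial haven't moved, and the arm is clear.

```bash
python3 -c "
from cell import ctrl, camrig
print(ctrl.sign_off())"
```

```text
the job is handed in; nothing more can be done
None
```

All four capped bottles are upright in their assigned caddy compartments, the open bottle and vial were left standing where they were, and the job was handed in at about 28 s with the arm clear.

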